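# Hold the flux bottle down in the bench shaker

### The job

The flux has settled and needs shaking. First press the bench shaker's start button fully down and let it come up again; then take the smaller of the two dropper bottles, stand it upright in the shaker's sprung ring cradle and push the cradle with it all the way down to its stop. Finish while still holding the bottle pressed down there (do not let go), and leave the other loose things on the bench undisturbed.

Things in the scene. Friction and masses are not known exactly. Their poses are not given: they have to be found in the camera images.
- shaker: the bench shaker, fixed to the bench: a flat grey box 170 (x) x 110 (y) x 45 mm high with a black top panel. Origin at the centre of its underside; z up, x from its front to its back. The start button stands on its top 50 mm in front of the origin (-x), the sprung cradle 35 mm behind it (+x).
- start_button_top (a point): the middle of the top face of the start button, a plain round grey push button of 26 mm diameter on the front of the shaker's top, pressed straight down
- start_button (a joint): travel of the start button in m: 0 up, 0.006 fully down; its spring needs about 5 N when fully down
- cradle_seat (a point): the centre of the cradle's inner floor, on which the bottle stands; it moves with the cradle. The cradle is a plain aluminium ring cup on a coil spring, open at the top: bore 36 mm, flaring to about 44 mm at the rim, which lies 16 mm above this point; outside diameter 52 mm at the rim. When up, this point is 65 mm above the bench
- cradle (a joint): how far the cradle is pressed down, in m: 0 up, 0.014 down at its stop. The spring is preloaded: it starts to yield at about 3.5 N and takes about 8.5 N at the stop, so the bottle's weight alone does not sink it
- bottle_center (a point): the smaller dropper bottle, loose, standing upright: 102 mm tall in all, round body of 32 mm diameter, straight-sided up to about 52 mm above its foot, then shoulders and a thin pointed nozzle; 0.04 to 0.1 kg. It may lean by 2 or 3 degrees as it stands. The point is on its axis, half-way up (51 mm above its foot); z along the bottle towards the nozzle
- big_bottle_center (a point): the larger dropper bottle, to be left alone: 44 mm diameter, 134 mm tall, standing upright; the point is on its axis, half-way up (67 mm above its foot)
- spool: a spool of solder wire lying flat, 54 mm diameter, 30 mm high, to be left alone; origin at the centre of its underside
- tape: a roll of black tape lying flat, 55 mm diameter, 19 mm high, to be left alone; origin at the centre of its underside
- cutters: side cutters with black handles, 125 x 42 x 12 mm, lying flat, to be left alone; origin at the centre of the underside, x along their length
- eraser: an eraser, 21 x 42 x 12 mm, lying flat, to be left alone; origin at the centre of its underside

How it is judged:
By the outcome, as a careful person would: the job done as asked, in the order asked, and still so for the second after the job is handed in, while the arm keeps its last pose, push and grip.
It also fails if it takes over 56 s, if anything falls off the work surface, if the arm or the gripper's body presses on something with over 40 N, if the wrist force passes 120 N, or if a joint passes its speed limit or range.

### The arm

A 6-joint arm with a two-finger parallel gripper is mounted at the origin on a cart in front of the work surface, level with it; the furniture and walls round the work are solid. World frame = base frame: x ahead of the robot, y to its left, z up, the work surface at z = 0. Lengths are in m, angles in degrees, forces in N, time in s.
With the tool pointing down it reaches from about 0.25 to 0.725 m from the base axis. Payload 9.7 kg.
Tool frame: the origin (TCP) lies between the finger pads; the fingertips stand 19 mm ahead of it and the grasp point (between the pads) is the TCP; z points along the fingers, y is the line along which they close (so a half turn about z gives the same grasp; the last joint's range is limited). The gripper opens to 85 mm and grips with 20 to 120 N. Pads are 22 mm wide; open, the fingers measure 114 mm over their backs; the gripper's body (76 mm by 85 mm) begins 54 mm behind the grasp point. The pads swing forward as they close: fully open they stand 13 mm farther back than shut.
Start: joints at [64.343, 4.979, 10.078, 95.1, 0, 90], TCP at [0.238, 0.496, 0.25] pointing down, gripper open.
Joint ranges: [-179.16, 179.16], [-48.56, 103.87], [-65.8, 70.77], [-126.05, 130.52], [-82.76, 87.17], [-180, 180]. Speed limits (degrees/s): [127.2, 127.2, 147.25, 180, 180, 180].

### API

Orientations are given as [roll, pitch, yaw] about the fixed x, y, z axes, in that order (R = Rz(yaw) Ry(pitch) Rx(roll)).
In Python, from workcell import telemetry, camera, calibration, workorder gives the robot as it stands.
- The arm moves only by the tool play_rows, never from a script. Its argument "increments" is a list of rows, each a list of 3 entries, a list of its own where there are three numbers: the shift along the tool's x, y, z in mm, then the turn, a rotation vector about the tool's x, y, z in degrees, then the closure, from 0 (fully open) to 1 (shut). In form: [[[x, y, z], [ax, ay, az], jaw], ...]. A call has 1 to 20 rows; each row is the pose to reach, as a shift and turn from the pose commanded when the call began, along the tool's axes at that moment; what a row does not reach only later rows make up. A row lasts 1/10 s, in which the tool goes at most 50 mm and 8.59 degrees, less where a joint would pass 70% of its speed; a pose out of reach is approached as far as the arm can. A call with a gripper value outside its range is refused whole. The fingers move at their own pace and stop on an object; "grip_force" is the grip in N (left out, the last holds). Time passes only in rows, so rows that repeat a pose let the fingers close. It gives the time, the measured TCP pose, the force, the opening and the grip force at its end, in the units of the state.
- telemetry.get_obs(): the state, without advancing time (a new reading comes with each control period).
- camera(name): name is "scene" or "top"; returns (picture, depth): 384x512x3 uint8, red, green, blue; 384x512 float32, m along the optical axis (not along the pixel's ray), 0 where there is no reading.
- calibration(name): a dict with "vertical_fov" (degrees; the focal length in pixels is half the picture's height over the tangent of half this angle, whatever the lens; pixels are square), "cx", "cy" (the principal point, pixels), "rvec" (rotation vector, rad) and "tvec" (3), from world to camera coordinates, as OpenCV has them. Camera axes: x right, y down, z forward; pixel columns grow to the right and rows downward; lengths in m; the calibration is good to about 2 mm. A picture is of the moment at which its call begins. calibration takes no time and is no camera call.
- workorder.job_done(): hands the job in; it is judged then, once.
The state is a dict: "time": time; "q": joint angles; "qd": joint speeds; "joint_efforts": joint torques, N m; "ee_pos": TCP position; "tcp_rot": TCP orientation; "wrist_force": force on the tool from outside, world axes, zero at the start; "torque": the same for the moment, N m; "opening": finger opening in m; "grasp_force": force on a finger pad.
Only numpy, scipy, OpenCV 4.12 (cv2) and the standard library are available. Lean on these libraries where they do the work, as an engineer would, in place of code of your own. Each camera call takes 0.05 s, during which the arm holds its last target. There are 200 camera calls.

## Working session

There is one attempt and no reset: what is moved stays moved. The work goes in short steps, Python scripts to look and compute and a tool call to move; the robot and the scene stay as the last step left them, time stands still between calls to the robot, and variables do not carry over. Pictures are saved under pics/ and viewed, at most 10 in all, crops included, and the job is handed in when it is done.

Besides the shell and the picture viewer there is one more tool, called after "Call:" in YAML: its name, and indented under it one key for each argument. play_rows: Moves the arm, as the interface text tells. Its arguments: {"type":"object","properties":{"increments":{"type":"array"},"grip_force":{"type":"number"}},"required":["increments"]}

```bash
mkdir -p pics; ls
cat > h.py <<'E'
import numpy as np, cv2
from workcell import telemetry, camera, calibration, workorder
def cam(n):
    p,d=camera(n); c=calibration(n); f=192/np.tan(np.radians(c["vertical_fov"]/2))
    R=cv2.Rodrigues(np.array(c["rvec"],float))[0]; t=np.array(c["tvec"],float).ravel()
    v,u=np.mgrid[:384,:512]
    P=np.stack([(u-c["cx"])/f*d,(v-c["cy"])/f*d,d],-1)
    W=(P-t)@R; W[d==0]=np.nan
    return p,d,W,(f,c,R,t)
E
python3 - <<'E'
from h import *
print(telemetry.get_obs())
for n in("scene","top"):
    p,d,W,k=cam(n); cv2.imwrite(f"pics/{n}0.png",cv2.resize(p[:,:,::-1],(800,600))); np.savez(f"{n}0.npz",p=p,W=W); print(n,{a:b for a,b in k[1].items()},-k[2].T@k[3])
E
```

```text
pics
{'time': 0.0, 'q': array([ 6.43441848e+01,  5.01271173e+00,  1.00328857e+01,  9.51011990e+01,
       -9.20377706e-04,  8.99985372e+01]), 'qd': array([ 0.01514454, -0.00945092,  0.09398313,  0.06966919, -0.01814922,
        0.08703601]), 'joint_efforts': array([ 7.87475929e-04, -5.20386314e+01,  4.64805400e+01,  1.62004289e-02,
        1.27862822e-04,  8.26559216e-06]), 'ee_pos': array([0.23803781, 0.49557384, 0.24955356]), 'tcp_rot': array([-1.79918975e+02,  9.18308111e-04,  1.54345649e+02]), 'wrist_force': array([ 0.94612858, -0.07627008,  0.07867485]), 'torque': array([ 0.04548537,  0.00038131, -0.03707739]), 'grasp_force': 0.0, 'opening': 0.08524399997999621}
scene {'vertical_fov': 48.694996132038405, 'cx': 261.3466320322243, 'cy': 191.68491310181957, 'rvec': array([ 2.28566668, -0.55024519,  0.2354912 ]), 'tvec': array([-0.57489516,  0.12280631,  0.97033494])} [ 0.23162232 -0.80679175  0.76326528]
top {'vertical_fov': 45.852789591052804, 'cx': 255.92610082174997, 'cy': 195.07150493312167, 'rvec': array([ 2.17693153, -2.21585483,  0.1000424 ]), 'tvec': array([-0.17659689,  0.54868166,  0.92727928])} [ 0.47994535 -0.16515264  0.96667572]
```

View pics/scene0.png

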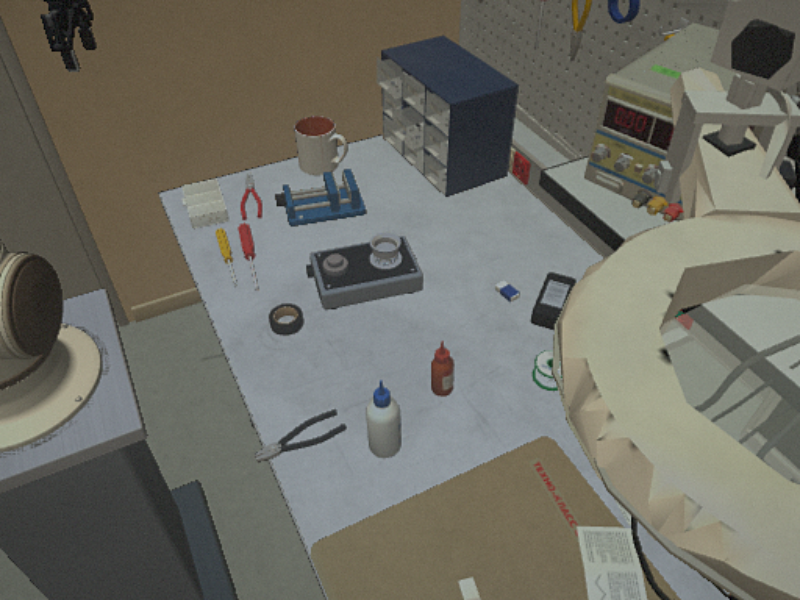

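View pics/top0.png

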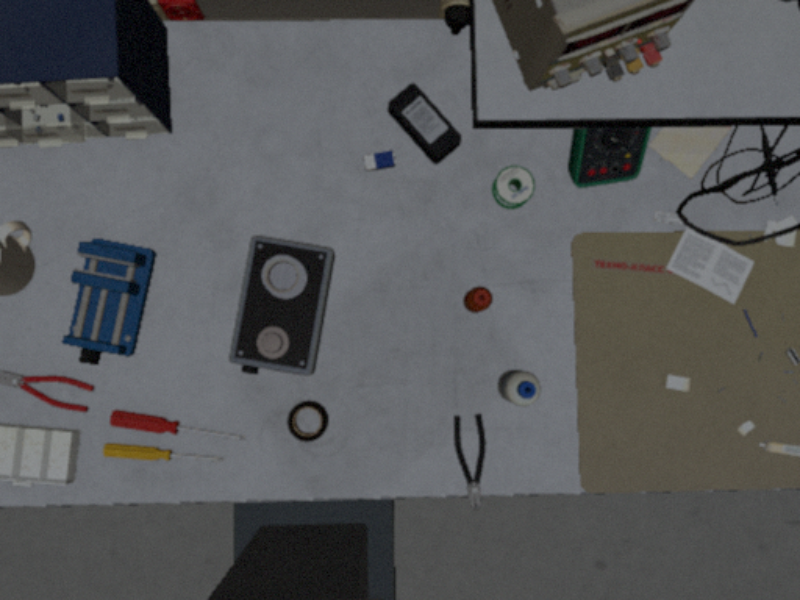

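The scene view shows the shaker (button 335,263; cradle 385,248), the red small bottle (442,370) and the white big bottle (383,425). In the top view the button is at (272,342), the cradle at (284,277) and the red bottle at (478,299).

Run:
```python
from h import *
T=np.load("top0.npz");S=np.load("scene0.npz")
np.set_printoptions(precision=4,suppress=True)
def box(D,u0,u1,v0,v1):
    s=1.5625; a=slice(int(v0/s),int(v1/s)),slice(int(u0/s),int(u1/s))
    return D["W"][a].reshape(-1,3),D["p"][a].reshape(-1,3).astype(int)
def st(n,P):
    P=P[np.isfinite(P).all(1)]; print(n,len(P),"mid",(P.min(0)+P.max(0))/2,"med",np.median(P,0),"min",P.min(0),"max",P.max(0))
for nm,D,b in(("top",T,(220,345,225,385)),):
    P,c=box(D,*b); Q=P[(P[:,2]>.035)&(P[:,2]<.052)]
    r=cv2.minAreaRect((Q[:,:2]*1000).astype(np.float32)); print("shaker",r,np.median(Q[:,2]))
    st("btn",box(T,250,295,320,362)[0][lambda:0] if 0 else (lambda q:q[(q[:,2]>.051)])(box(T,250,295,320,362)[0]))
    st("cradle",(lambda q:q[(q[:,2]>.07)])(box(T,255,315,245,305)[0]))
P,c=box(T,455,500,280,320); st("red top",P[P[:,2]>.03]); st("red tip",P[P[:,2]>.075])
P,c=box(S,425,460,335,400); m=(c[:,0]>c[:,2]*1.6)&(P[:,2]>.004); st("red scene",P[m]); 
for lo,hi in((.005,.02),(.02,.035),(.035,.05),(.06,.08),(.08,.105)): 
    q=P[m&(P[:,2]>lo)&(P[:,2]<hi)]; 
    if len(q): st((lo,hi),q)
P,c=box(T,495,545,365,410); st("big",P[P[:,2]>.03])
W=S["W"]
P,c=box(S,560,640,260,500); st("lamp",P[P[:,2]>.1])
P,c=box(S,640,800,60,300); st("lamp2",P[P[:,2]>.1])
P,c=box(T,470,800,0,128); st("psu shelf",P)
# everything tall within the working area
for D in(T,S):
    q=D["W"].reshape(-1,3); q=q[np.isfinite(q).all(1)&(q[:,2]>.1)&(q[:,0]<.8)&(q[:,0]>-.1)&(abs(q[:,1])<.7)]; 
    g,n=np.unique(np.round(q[:,:2]/.1),axis=0,return_counts=True)
    for a,k in zip(g,n):
        if k>10:
            z=q[(np.round(q[:,:2]/.1)==a).all(1)][:,2]; print(a/10,k,z.min(),z.max())
```

```text
shaker ((541.7771606445312, -29.260520935058594), (110.51622009277344, 180.14894104003906), 79.47735595703125) 0.04687958385641791
btn 349 mid [ 0.5019 -0.0181  0.0622] med [ 0.4977 -0.0228  0.0602] min [ 0.4779 -0.0415  0.0518] max [0.5258 0.0054 0.0726]
cradle 279 mid [ 0.581  -0.0364  0.0782] med [ 0.5831 -0.0331  0.0809] min [ 0.5572 -0.061   0.0701] max [ 0.6048 -0.0118  0.0863]
red top 225 mid [ 0.5488 -0.2872  0.0653] med [ 0.5476 -0.2837  0.0628] min [ 0.5335 -0.3034  0.0301] max [ 0.5641 -0.271   0.1006]
red tip 82 mid [ 0.5487 -0.2865  0.0879] med [ 0.548  -0.2855  0.08  ] min [ 0.5397 -0.2955  0.0752] max [ 0.5577 -0.2775  0.1006]
red scene 284 mid [ 0.5486 -0.2935  0.0504] med [ 0.5425 -0.297   0.0565] min [ 0.5342 -0.3068  0.0041] max [ 0.563  -0.2803  0.0966]
(0.005, 0.02) 36 mid [ 0.5462 -0.2962  0.0121] med [ 0.54   -0.3006  0.0108] min [ 0.5354 -0.3068  0.005 ] max [ 0.5571 -0.2857  0.0191]
(0.02, 0.035) 28 mid [ 0.5385 -0.2945  0.0276] med [ 0.5372 -0.2973  0.0268] min [ 0.5348 -0.3032  0.0205] max [ 0.5422 -0.2858  0.0347]
(0.035, 0.05) 36 mid [ 0.5436 -0.2965  0.0
[... 2166 characters left out ...]
] 7790 0.5212218065915117 0.6434728037586249
[ 0.6 -0.6] 3340 0.5339657652818076 0.6442874197318045
[ 0.6 -0.5] 495 0.5414259517633189 0.5678702218452124
[ 0.7 -0.5] 26 0.2880125492170436 0.30837906848880053
[ 0.7 -0.4] 2419 0.2858077527749571 0.44693856166987334
[ 0.7 -0.3] 2788 0.28567410952991806 0.44642062396516907
[ 0.8 -0.5] 223 0.4011440438477926 0.4806289064329094
[ 0.8 -0.4] 422 0.30651172504650487 0.4453447335170105
[ 0.8 -0.3] 519 0.30680735868995324 0.4485768515826362
[0.8 0.1] 246 0.10005350825954333 0.20119078725599757
[0.8 0.2] 630 0.10026987143478193 0.20309056565607236
[0.8 0.3] 580 0.10001083903927721 0.20409129028754158
[0.8 0.4] 166 0.10010821541481704 0.20148600061669017
```

Call:
play_rows:
  increments:
    - [[-15,-12,3],[0,0,2],1]
    - [[-45,-35,9],[0,0,6.5],1]
    - [[-76,-59,15],[0,0,11],1]
    - [[-106,-82,21],[0,0,15.5],1]
    - [[-137,-106,27],[0,0,20],1]
    - [[-167,-130,33],[0,0,24.5],1]
    - [[-198,-153,39],[0,0,29],1]
    - [[-229,-177,45],[0,0,33.5],1]
    - [[-259,-201,51],[0,0,38],1]
    - [[-290,-224,57],[0,0,42.5],1]
    - [[-320,-248,63],[0,0,47],1]
    - [[-351,-272,69],[0,0,51.5],1]
    - [[-381,-295,75],[0,0,56],1]
    - [[-412,-319,80],[0,0,60.5],1]
    - [[-442,-342,86],[0,0,64.8],1]
    - [[-457.5,-354.3,89.6],[0,0,67],1]
    - [[-457.5,-354.3,89.6],[0,0,67],1]
    - [[-457.5,-354.3,89.6],[0,0,67],1]
  grip_force: 40

```text
time: 1.9
ee_pos: [0.4968, -0.0217, 0.1603]
tcp_rot: [-179.9, -0.0, 87.3]
wrist_force: [-0.5, -0.6, 0.1]
opening: -0.0001
grasp_force: 0.0
```

Call:
play_rows:
  increments:
    - [[0,0,15],[0,0,0],1]
    - [[0,0,35],[0,0,0],1]
    - [[0,0,55],[0,0,0],1]
    - [[0,0,67],[0,0,0],1]
    - [[0,0,70],[0,0,0],1]
    - [[0,0,70],[0,0,0],1]

```text
time: 2.5
ee_pos: [0.4969, -0.0212, 0.0905]
tcp_rot: [-180.0, -0.0, 87.4]
wrist_force: [1.1, -0.1, 1.2]
opening: -0.0001
grasp_force: 0.0
```

Run:
```python
from h import *
p,d,W,k=cam("scene"); q=cam("top")[0]
a=cv2.resize(p[120:220,170:290,::-1],None,fx=3.3,fy=5.9*.56); b=cv2.resize(q[130:260,120:240,::-1],(396,400))
a=cv2.resize(a,(396,330)); a=cv2.copyMakeBorder(a,0,70,0,0,0); cv2.imwrite("pics/c1.png",np.hstack([a,b]))
```

```text
(no output)
```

View pics/c1.png

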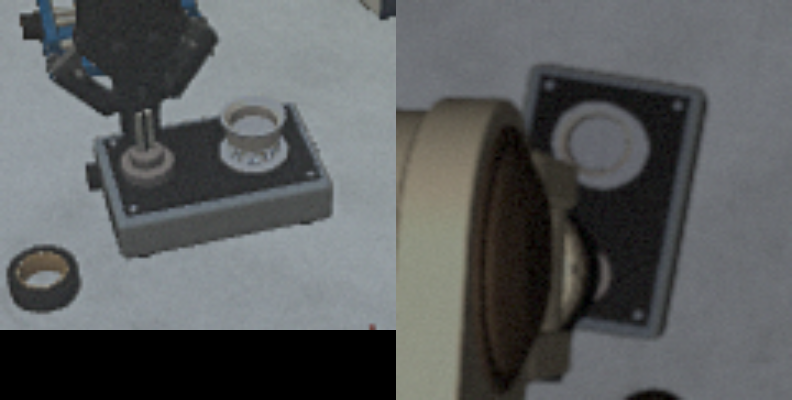

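The fingertips are centred just over the button (crop left, about 148,148). Next I press down in small steps.

Call:
play_rows:
  increments:
    - [[0,0,1.5],[0,0,0],1]
    - [[0,0,3],[0,0,0],1]
    - [[0,0,4.5],[0,0,0],1]
    - [[0,0,6],[0,0,0],1]
    - [[0,0,6],[0,0,0],1]

```text
time: 3.1
ee_pos: [0.4973, -0.0217, 0.0847]
tcp_rot: [180.0, -0.0, 87.3]
wrist_force: [0.8, 1.2, 2.6]
opening: 0.0003
grasp_force: 1.0
```

Call:
play_rows:
  increments:
    - [[0,0,1],[0,0,0],1]
    - [[0,0,2],[0,0,0],1]
    - [[0,0,3],[0,0,0],1]
    - [[0,0,3],[0,0,0],1]

```text
time: 3.5
ee_pos: [0.4973, -0.0217, 0.0818]
tcp_rot: [180.0, 0.0, 87.3]
wrist_force: [0.4, -1.0, 4.6]
opening: 0.0002
grasp_force: 1.9
```

Call:
play_rows:
  increments:
    - [[0,0,1],[0,0,0],1]
    - [[0,0,2],[0,0,0],1]
    - [[0,0,2],[0,0,0],1]

```text
time: 3.8
ee_pos: [0.4973, -0.0218, 0.08]
tcp_rot: [180.0, 0.0, 87.3]
wrist_force: [-0.4, -0.5, 5.7]
opening: 0.0001
grasp_force: 3.1
```

Call:
play_rows:
  increments:
    - [[0,0,1],[0,0,0],1]
    - [[0,0,1],[0,0,0],1]

```text
time: 4.0
ee_pos: [0.4973, -0.0217, 0.0799]
tcp_rot: [179.9, 0.0, 87.3]
wrist_force: [-2.5, -1.2, 14.1]
opening: -0.0002
grasp_force: 6.8
```

Call:
play_rows:
  increments:
    - [[0,0,1],[0,0,0],1]
    - [[0,0,1],[0,0,0],1]

```text
time: 4.2
ee_pos: [0.4974, -0.0217, 0.0798]
tcp_rot: [179.9, 0.0, 87.3]
wrist_force: [-6.2, 0.3, 21.2]
opening: 0.0003
grasp_force: 10.4
```

Call:
play_rows:
  increments:
    - [[0,0,-3],[0,0,0],1]
    - [[0,0,-12],[0,0,0],1]
    - [[0,0,-35],[0,0,0],1]
    - [[0,0,-65],[0,0,0],1]
    - [[0,0,-95],[0,0,0],0.7]
    - [[0,0,-115],[0,0,0],0.3]
    - [[-15,4,-122],[0,0,1.5],0.3]
    - [[-45,11,-122],[0,0,4.5],0.3]
    - [[-80,20,-122],[0,0,8],0.3]
    - [[-115,28,-122],[0,0,11.5],0.3]
    - [[-150,37,-122],[0,0,15],0.3]
    - [[-185,45,-122],[0,0,18.5],0.3]
    - [[-220,54,-122],[0,0,22],0.3]
    - [[-248,61,-122],[0,0,24.5],0.3]
    - [[-262.3,64.4,-122],[0,0,25.3],0.3]
    - [[-262.3,64.4,-122],[0,0,25.3],0.3]
    - [[-262.3,64.4,-122],[0,0,25.3],0.3]

```text
time: 5.9
ee_pos: [0.5489, -0.2863, 0.1991]
tcp_rot: [-179.9, -0.0, 62.1]
wrist_force: [0.2, 0.8, -0.1]
opening: 0.06
grasp_force: 0.0
```

Run:
```python
from h import *
np.set_printoptions(precision=4,suppress=True)
p,d,W,k=cam("scene"); q,d2,W2,k2=cam("top")
a=cv2.resize(p[170:290,220:340,::-1],(400,400)); b=cv2.resize(q[110:270,230:390,::-1],(400,400)); cv2.imwrite("pics/c2.png",np.hstack([a,b]))
# button up?
B=W2[int(320/1.5625):int(362/1.5625),int(250/1.5625):int(295/1.5625)].reshape(-1,3); B=B[np.hypot(B[:,0]-.4973,B[:,1]+.0217)<.009]; T=np.load("top0.npz")["W"][204:231,160:188].reshape(-1,3); T=T[np.hypot(T[:,0]-.4973,T[:,1]+.0217)<.009]
print("btn z now/before",np.median(B[:,2]),np.median(T[:,2]))
# bottle silhouette in scene
f,c,R,t=k
m=(p[...,0].astype(int)>p[...,2]*1.6+10); m[:205]=0;m[260:]=0;m[:,:265]=0;m[:,300:]=0
v,u=np.nonzero(m)
for r in range(v.min(),v.max()+1,3): print(r,u[v==r].min(),u[v==r].max())
for z in(0,.026,.051,.102):
    X=R@np.array([.549,-.287,z])+t; print(z,X[:2]/X[2]*f+[c["cx"],c["cy"]])
```

```text
btn z now/before 0.06857814828099229 0.06829204555860593
219 282 282
222 282 282
225 279 286
228 278 286
231 277 288
234 276 288
237 276 288
240 276 285
243 276 281
246 280 281
249 280 280
252 280 285
0 [280.9016 247.4682]
0.026 [281.2906 240.1691]
0.051 [281.6788 232.8837]
0.102 [282.5174 217.1462]
```

View pics/c2.png

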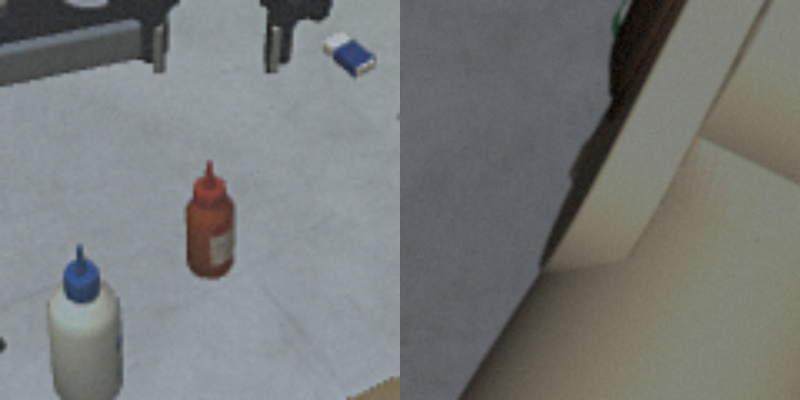

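The bottle stands (crop left, axis about 210, 160–277) under the open gripper, and the button has come back up to its original height. I descend and grip.

Call:
play_rows:
  increments:
    - [[0,1,10],[0,0,0],0.3]
    - [[0,1,30],[0,0,0],0.3]
    - [[0,1,55],[0,0,0],0.3]
    - [[0,1,80],[0,0,0],0.3]
    - [[0,1,105],[0,0,0],0.3]
    - [[0,1,125],[0,0,0],0.3]
    - [[0,1,138],[0,0,0],0.3]
    - [[0,1,145],[0,0,0],0.3]
    - [[0,1,148],[0,0,0],0.3]
    - [[0,1,148],[0,0,0],0.3]

```text
time: 7.0
ee_pos: [0.5504, -0.2871, 0.052]
tcp_rot: [180.0, -0.0, 62.1]
wrist_force: [0.0, -0.1, 0.1]
opening: 0.0598
grasp_force: 0.0
```

Call:
play_rows:
  increments:
    - [[0,0,0.5],[0,0,0],0.45]
    - [[0,0,0.5],[0,0,0],0.52]
    - [[0,0,0.5],[0,0,0],0.57]
    - [[0,0,0.5],[0,0,0],0.6]
    - [[0,0,0.5],[0,0,0],0.63]
    - [[0,0,0.5],[0,0,0],0.66]
    - [[0,0,0.5],[0,0,0],0.7]
    - [[0,0,0.5],[0,0,0],0.8]
    - [[0,0,0.5],[0,0,0],1]
    - [[0,0,0.5],[0,0,0],1]
    - [[0,0,0.5],[0,0,0],1]
  grip_force: 45

```text
time: 8.1
ee_pos: [0.5505, -0.2873, 0.0517]
tcp_rot: [179.9, 0.0, 62.0]
wrist_force: [1.3, -1.1, 5.3]
opening: 0.0303
grasp_force: 44.6
```

Call:
play_rows:
  increments:
    - [[0,0,-5],[0,0,0],1]
    - [[0,0,-20],[0,0,0],1]
    - [[0,0,-45],[0,0,0],1]
    - [[0,0,-75],[0,0,0],1]
    - [[0,0,-105],[0,0,0],1]
    - [[0,0,-122],[0,0,0],1]
    - [[0,0,-128],[0,0,0],1]
    - [[0,0,-128],[0,0,0],1]

```text
time: 8.9
ee_pos: [0.5504, -0.2873, 0.1802]
tcp_rot: [179.9, -0.0, 62.0]
wrist_force: [-0.3, 0.4, -1.2]
opening: 0.0298
grasp_force: 44.3
```

Run:
```python
from h import *
o=telemetry.get_obs(); print(o["opening"],o["grasp_force"],o["wrist_force"])
p,d,W,k=cam("scene"); f,c,R,t=k; e=o["ee_pos"]
for z in(-.052,0,.05):
    X=R@(e+[0,0,z])+t; print(z,X[:2]/X[2]*f+[c["cx"],c["cy"]])
cv2.imwrite("pics/c3.png",cv2.resize(p[130:250,220:340,::-1],(600,600),interpolation=2))
```

```text
0.029798215480111315 44.319360216927635 [-0.28724963  0.44071652 -1.18792143]
-0.052 [283.62870947 208.44465719]
0 [284.62226577 190.32140894]
0.05 [285.66143999 171.36605421]
```

View pics/c3.png

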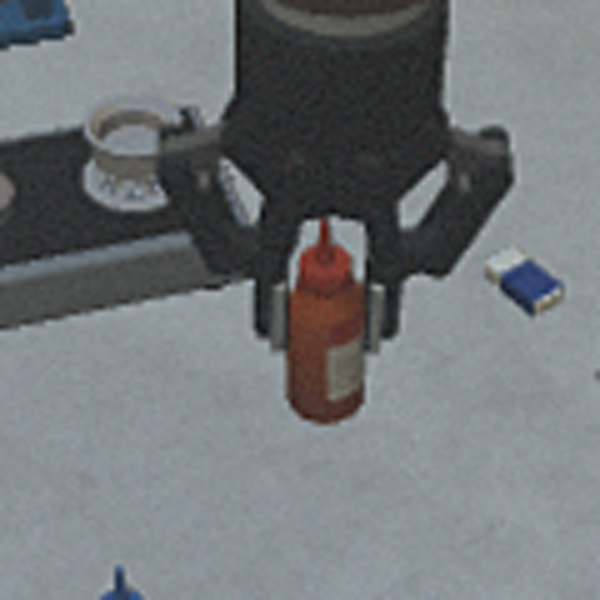

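Run:
```python
from h import *
from scipy.optimize import least_squares
np.set_printoptions(precision=4,suppress=True)
o=telemetry.get_obs(); e=o["ee_pos"]
p,d,W,k=cam("scene"); f,c,R,t=k
print("cam right in world",R[0],"fwd",R[2])
pr=lambda X:(lambda q:q[:2]/q[2]*f+[c["cx"],c["cy"]])(R@np.array(X)+t)
m=(p[...,0].astype(int)>p[...,2]*1.6+10); m[:170]=0;m[218:]=0;m[:,:275]=0;m[:,300:]=0
P=W[m]; 
for lo,hi in((-.05,-.04),(-.04,-.03),(-.03,-.02),(-.02,-.01),(.0,.01),(.01,.02),(.025,.035),(.035,.05)):
    q=P[(P[:,2]-e[2]>lo)&(P[:,2]-e[2]<hi)]; print(lo,len(q),np.median(q,0)-e if len(q) else "")
B=P[(P[:,2]<e[2]-.018)&(P[:,2]>e[2]-.048)]
g=lambda a:np.hypot(B[:,0]-a[0],B[:,1]-a[1])-.016
s=least_squares(g,e[:2],loss="soft_l1",f_scale=.001); print("lower body centre - tcp",s.x-e[:2],np.std(s.fun))
# cradle from the scene & top initial
for n in("scene0","top0"):
    D=np.load(n+".npz")["W"].reshape(-1,3); Q=D[(np.hypot(D[:,0]-.581,D[:,1]+.0365)<.035)&(abs(D[:,2]-.081)<.004)]
    s=least_squares(lambda a:np.hypot(Q[:,0]-a[0],Q[:,1]-a[1])-a[2],[.581,-.0365,.024],loss="soft_l1",f_scale=.001); print(n,len(Q),s.x,"bbox",(Q.min(0)+Q.max(0))/2,Q.max(0)-Q.min(0))
```

```text
cam right in world [ 0.8902 -0.4556  0.0014] fwd [ 0.3286  0.6398 -0.6947]
-0.05 12 [-0.0066 -0.0158 -0.0475]
-0.04 5 [-0.0122 -0.0107 -0.0387]
-0.03 15 [-0.012  -0.0115 -0.0236]
-0.02 24 [-0.0131 -0.0107 -0.0138]
0.0 80 [-0.0081 -0.0108  0.0054]
0.01 39 [-0.006  -0.0099  0.0136]
0.025 43 [-0.0046 -0.0036  0.0266]
0.035 8 [-0.0035 -0.003   0.0401]
lower body centre - tcp [ 0.0007 -0.0019] 0.0007618311910005444
scene0 97 [ 0.5819 -0.04    0.0225] bbox [ 0.5818 -0.039   0.0803] [0.0508 0.0532 0.0065]
top0 242 [ 0.5811 -0.0368  0.0219] bbox [ 0.5811 -0.0364  0.081 ] [0.0475 0.0492 0.008 ]
```

Call:
play_rows:
  increments:
    - [[8,-3,0],[0,0,-0.8],1]
    - [[25,-10,0],[0,0,-2.6],1]
    - [[45,-17,0],[0,0,-4.6],1]
    - [[68,-26,0],[0,0,-7],1]
    - [[91,-35,0],[0,0,-9.3],1]
    - [[114,-44,0],[0,0,-11.7],1]
    - [[137,-53,0],[0,0,-14],1]
    - [[160,-62,0],[0,0,-16.4],1]
    - [[183,-70,0],[0,0,-18.7],1]
    - [[204,-79,0],[0,0,-20.9],1]
    - [[221,-85,0],[0,0,-22.6],1]
    - [[231,-89,0],[0,0,-23.6],1]
    - [[234.7,-90.4,0],[0,0,-24],1]
    - [[234.7,-90.4,0],[0,0,-24],1]
    - [[234.7,-90.4,0],[0,0,-24],1]

```text
time: 10.5
ee_pos: [0.5802, -0.0378, 0.1791]
tcp_rot: [-180.0, 0.0, 86.0]
wrist_force: [-0.5, 0.3, -2.1]
opening: 0.0303
grasp_force: 44.3
```

Call:
play_rows:
  increments:
    - [[0,0,10],[0,0,0],1]
    - [[0,0,22],[0,0,0],1]
    - [[0,0,32],[0,0,0],1]
    - [[0,0,38],[0,0,0],1]
    - [[0,0,38],[0,0,0],1]

```text
time: 11.0
ee_pos: [0.5797, -0.0376, 0.1397]
tcp_rot: [-179.9, 0.0, 86.0]
wrist_force: [-0.2, 0.0, -1.4]
opening: 0.0301
grasp_force: 44.3
```

Run:
```python
from h import *
p,d,W,k=cam("scene")
cv2.imwrite("pics/c4.png",cv2.resize(p[90:210,190:310,::-1],(600,600),interpolation=2))
print(telemetry.get_obs()["ee_pos"])
```

```text
[ 0.58003416 -0.03754866  0.14055843]
```

View pics/c4.png

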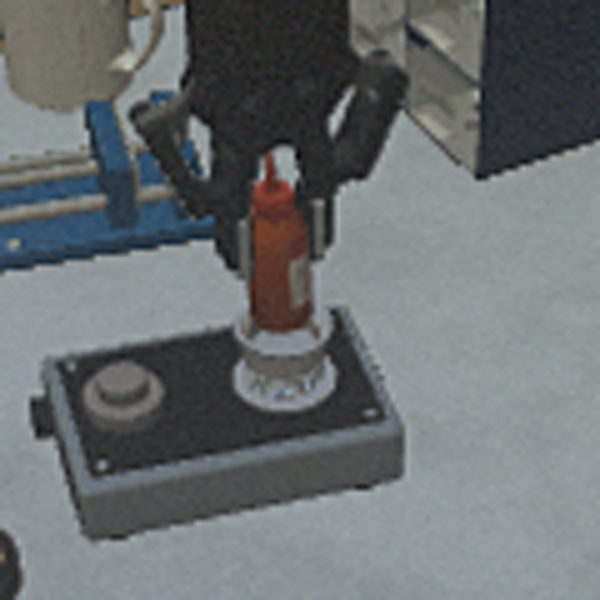

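The foot is just above the rim (crop: foot centre 280,325; rim centre 284,325), so it needs about 1.5 mm to the right. I lower it in.

Call:
play_rows:
  increments:
    - [[-0.6,1.4,0],[0,0,0],1]
    - [[-0.6,1.4,4],[0,0,0],1]
    - [[-0.6,1.4,8],[0,0,0],1]
    - [[-0.6,1.4,12],[0,0,0],1]
    - [[-0.6,1.4,16],[0,0,0],1]
    - [[-0.6,1.4,16],[0,0,0],1]

```text
time: 11.65
ee_pos: [0.5814, -0.0381, 0.1243]
tcp_rot: [-179.9, 0.0, 86.0]
wrist_force: [-0.8, -0.2, -2.0]
opening: 0.0307
grasp_force: 44.3
```

Call:
play_rows:
  increments:
    - [[0,0,2],[0,0,0],1]
    - [[0,0,4],[0,0,0],1]
    - [[0,0,6],[0,0,0],1]
    - [[0,0,6],[0,0,0],1]

```text
time: 12.05
ee_pos: [0.5816, -0.0381, 0.1189]
tcp_rot: [-180.0, 0.0, 86.0]
wrist_force: [0.8, -0.4, -1.3]
opening: 0.0301
grasp_force: 44.3
```

Call:
play_rows:
  increments:
    - [[0,0,2],[0,0,0],1]
    - [[0,0,4],[0,0,0],1]
    - [[0,0,4],[0,0,0],1]

```text
time: 12.35
ee_pos: [0.5818, -0.0381, 0.1153]
tcp_rot: [180.0, -0.0, 86.0]
wrist_force: [-0.2, -0.4, 2.6]
opening: 0.0301
grasp_force: 44.6
```

Call:
play_rows:
  increments:
    - [[0,0,2],[0,0,0],1]
    - [[0,0,4],[0,0,0],1]
    - [[0,0,6],[0,0,0],1]
    - [[0,0,8],[0,0,0],1]
    - [[0,0,10],[0,0,0],1]
    - [[0,0,10],[0,0,0],1]

```text
time: 12.95
ee_pos: [0.5818, -0.0382, 0.1052]
tcp_rot: [180.0, -0.0, 86.0]
wrist_force: [-0.7, 1.1, 5.5]
opening: 0.0303
grasp_force: 44.9
```

Call:
play_rows:
  increments:
    - [[0,0,1],[0,0,0],1]
    - [[0,0,2],[0,0,0],1]
    - [[0,0,3],[0,0,0],1]
    - [[0,0,3],[0,0,0],1]

```text
time: 13.35
ee_pos: [0.5819, -0.0382, 0.1027]
tcp_rot: [180.0, -0.0, 86.0]
wrist_force: [-2.2, 1.2, 7.6]
opening: 0.0305
grasp_force: 44.8
```

Call:
play_rows:
  increments:
    - [[0,0,1],[0,0,0],1]
    - [[0,0,1],[0,0,0],1]

```text
time: 13.55
ee_pos: [0.5819, -0.0382, 0.1025]
tcp_rot: [179.9, -0.0, 86.0]
wrist_force: [-3.4, 0.5, 13.7]
opening: 0.0305
grasp_force: 45.3
```

Call:
play_rows:
  increments:
    - [[0,0,1],[0,0,0],1]
    - [[0,0,1],[0,0,0],1]

```text
time: 13.75
ee_pos: [0.582, -0.0382, 0.1024]
tcp_rot: [179.9, -0.0, 86.0]
wrist_force: [-6.2, 0.4, 18.5]
opening: 0.0303
grasp_force: 45.7
```

Call:
play_rows:
  increments:
    - [[0,0,0],[0,0,0],1]
    - [[0,0,0],[0,0,0],1]
    - [[0,0,0],[0,0,0],1]
    - [[0,0,0],[0,0,0],1]
    - [[0,0,0],[0,0,0],1]

```text
time: 14.25
ee_pos: [0.582, -0.0382, 0.1025]
tcp_rot: [179.9, -0.0, 86.0]
wrist_force: [-6.0, 0.9, 18.6]
opening: 0.0305
grasp_force: 45.7
```

Run:
```python
from h import *
p,d,W,k=cam("scene")
cv2.imwrite("pics/c5.png",cv2.resize(p[90:210,190:310,::-1],(600,600),interpolation=2))
q=W[140:185,225:265].reshape(-1,3); q=q[(np.hypot(q[:,0]-.5815,q[:,1]+.038)<.028)&(np.hypot(q[:,0]-.5815,q[:,1]+.038)>.019)&(q[:,2]>.055)]
print("rim z pct",np.percentile(q[:,2],[50,80,90,95]),len(q))
```

```text
rim z pct [0.09573414 0.11633511 0.12449724 0.13369447] 233
```

View pics/c5.png

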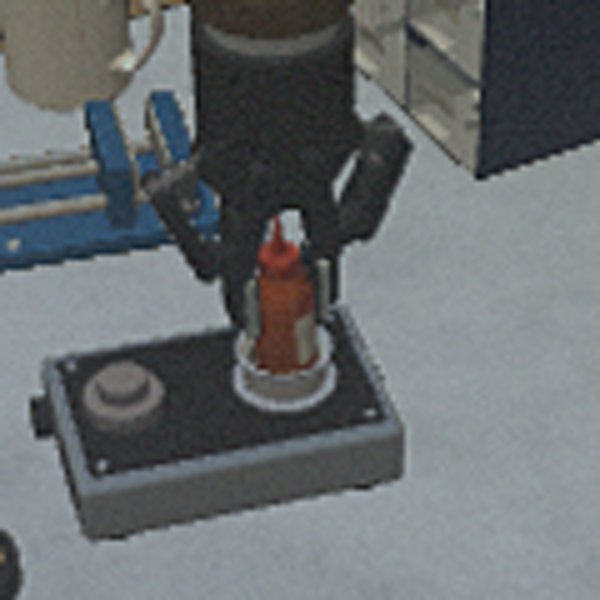

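The picture shows the cradle pressed down (rim at about 284,350, coil hidden) with the bottle upright inside it. The button is up, and the push holds steady at about 18 N.

```bash
python3 -c "
from workcell import workorder; print(workorder.job_done())"
```

```text
the job is handed in; nothing more can be done
None
```

The job is handed in: the start button was pressed fully down and came back up, and the small bottle is still gripped upright in the cradle, held at its stop with about 18 N; nothing else on the bench was knowingly touched, though I took no final picture of the other loose things.

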